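# Lock a treatment cartridge into the handpiece dock

### The arm

A 7-joint arm with a two-finger parallel gripper is mounted at the origin on the work surface. World frame = base frame: x ahead of the robot, y to its left, z up, the work surface at z = 0. Lengths are in m, angles in rad, forces in N, time in s.
With the tool pointing down it reaches from about 0.4 to 0.85 m from the base axis. Payload 10.4 kg.
Tool frame: the origin (TCP) lies at the very end of the fingers, on their centre line; the grasp point (between the pads) lies manip.hold_point_z behind it (manip.hold_point_z is the distance from the TCP to the grasp point, in m); z points along the fingers, y is the direction in which the jaws open and shut (so a half turn about z gives the same grasp; the last joint's range is limited). The gripper opens to 85 mm and grips with 20 to 120 N. Pads are 22 mm wide; open, the fingers measure 114 mm over their backs; the gripper's body (76 mm by 85 mm) begins 54 mm behind the grasp point. The pads swing forward as they close: fully open they stand 13 mm farther back than shut.
Start: joints at [1.199, 0.332, -0.065, 1.46, 0.022, 1.35, -0.088], TCP at [0.214, -0.587, 0.231] pointing down, gripper open.
Joint ranges: [-2.6, 2.6], [-0.5, 2.12], [-1.47, 1.34], [0.16, 2.42], [-1.27, 4.41], [0.06, 2.06], [-2.6, 2.6]. Speed limits (rad/s): [2.22, 2.22, 2.79, 2.79, 3.14, 3.14, 3.14].

### API

Orientations are given as a unit quaternion [x, y, z, w].
In Python, from workcell import manip gives the robot as it stands.
- The arm moves only by the tool jog_arm, never from a script. Its arguments are lists of equal length, an entry for each row: "translation": the shift along the world's x, y, z in mm, a list of three; "turn": the turn about the world's z in degrees. In form: {"translation": [[x, y, z], ...], "turn": [turn, ...]}. A call has 1 to 12 rows; each row is the pose to reach, as a shift and turn from the pose measured when the call began; what a row does not reach only later rows make up. A row lasts 1/12 s, in which the tool goes at most 41.7 mm and 7.16 degrees, less where a joint would pass 70% of its speed; a pose out of reach is approached as far as the arm can. A call with a gripper value outside its range is refused whole. "grip" is the finger opening in mm, from 0 to 85.4, set as the call begins (left out, the last holds). The fingers move at their own pace and stop on an object; "grip_force" is the grip in N (left out, the last holds). Time passes only in rows, so rows that repeat a pose let the fingers close. It gives the time, the measured TCP pose, the force and the opening at its end, in the units of the state.
- manip.get_obs(): the state, without advancing time (a new reading comes with each control period).
- manip.camera(name): name is "side" or "top" or "wrist"; returns a dict with "frame" (400x640x3 uint8, red, green, blue), "mtx" (3x3 intrinsics, pixels), "pose" (4x4, takes a point from camera to world coordinates). Camera axes: x right, y down, z forward; pixel columns grow to the right and rows downward; lengths in m; the calibration is good to about 2 mm. A picture is of the moment at which its call begins. There is no depth.
- manip.hand_in(): hands the job in, once; it reports no verdict.
Trained networks look in a picture, given as the dict that the camera call returned (one of the last four; its "shot" number tells which), for a name from the list of things; names that differ only in an ending like _2 or _b are one class to them, and where a whole thing is asked for, a point or a joint stands for the part that bears it (a point fixed in the world has none). Each returns a list of dicts, best first, with "confidence" (0 to 1); they miss things now and then, are a little off and sometimes report something else, mostly with a low value. They report only what shows in the picture. A call takes as long as a camera call.
- manip.outline_of(picture, label): "mask" (400x640 bool, what is visible of it) and "extent" ([left, top, right, bottom] in pixels, round what is visible of it).
- manip.pinpoint(picture, label): "at" ([column, row] in pixels: a listed point, or the origin of a listed thing).
The state is a dict: "clock": time; "joint_pos": joint angles; "joint_velocities": joint speeds; "tau": joint torques, N m; "position": TCP position; "ee_rot": TCP orientation; "ft_force": force on the tool from outside, world axes, zero at the start; "torque": the same for the moment, N m; "grip_width": opening from 0.0 (shut) to 1.0 (fully open).
Only numpy, scipy, OpenCV 4.12 (cv2) and the standard library are available. Lean on these libraries where they do the work, as an engineer would, in place of code of your own. Each camera call takes 0.05 s, during which the arm holds its last target. There are 200 camera calls.

### The job

Take the red-handled dust cap out of the dock's port, hang it by its eye on the sprung hook, let go and wait until the hook has stopped bobbing. Only then take the white cartridge from its stand, set it fully home in the port with its two brass ears pointing at the dark marks, let go, and turn the ring by its blue lever clockwise a quarter turn, from the orange spot to the green one, until it clicks locked. Leave the bottle, the screwdriver and the goggles where they are.

Things in the scene. Friction and masses are not known exactly. Their poses are not given: they have to be found in the camera images.
- dock: White fixed block 180 x 180 x 60 mm, turned about the vertical. Origin: centre of its underside, +z up. The port in its top is a round hole on the axis, 45 mm wide, 46 mm deep, 3 mm chamfer. Two dark marks on the top point along its +x and -x. Spots on the top: orange at (x, y) = (-53, -53) mm, green at (-53, +53) mm. A brass spring strut, 14 mm high, runs from (+67, +67) mm to the ring.
- port (a point): Centre of the mouth of the port, in the dock's top face (60 mm above the table), axes as the dock's.
- ring (a joint): Angle of the aluminium bayonet ring on the dock's top, rad: 0 open (lever over the orange spot), growing clockwise seen from above to 1.57 at the stop, locked (lever over the green spot). Starts at 0 to 0.15. Resists with up to 7 N at the lever until past about 1.3 rad, where it snaps by itself to 1.57 and stays. Let go before that, it stays or turns back.
- ring_lug (a point): Middle of the top of one of the ring's two dark inner lugs (opposite each other, 26 mm wide), which reach in to 28 mm from the axis, 10 to 18 mm above the dock's top: on the dock's y axis when open, on its x axis when locked, 2 mm above the cartridge's ears. The ring is 108 mm wide outside, 84 mm inside, 18 mm high.
- ring_grip (a point): Grip point of the ring's lever: on the axis of an upright round blue post, 16 mm thick, 75 mm from the ring's axis. It is 38 mm above the dock's top (98 mm above the table); the post's top is 17 mm higher, the flat blue tab at its foot 24 mm lower. It moves with the ring on a circle about the port's axis.
- cap: Loose dust cap, 122 mm tall, 0.14 to 0.24 kg. Origin: on its axis at the underside of its grey flange (50 mm wide, 6 mm thick), which starts on the dock's top; +z up. Below: plug 40 mm wide, 38 mm long. Above: the red eye, then from 48 to 84 mm above the origin a red stem 16 mm (x) by 20 mm (y) to grip. Half a turn about z makes no difference.
- cap_eye (a point): Point of the cap's eye that rests on the hook: middle of the underside of the eye's upper bar, 41 mm above the cap's origin on its axis. The eye is an upright frame in the cap's y-z plane, 50 mm wide; its opening is 34 mm wide (y) and runs from 6 to 41 mm above the origin; the upper bar is round, 10 mm thick, along y.
- hook_stand: Fixed stand of the sprung hook, turned about the vertical: grey base 120 x 100 x 16 mm, origin at the centre of its underside, +z up; post 22 x 30 mm at x = +50 mm, 200 mm tall. The hook juts from the post toward the stand's -x, at y = 0. The eye goes over its tip along the stand's +x with the cap's x axis along the hook, then down.
- hook (a joint): Dip of the sprung hook, m: 0 unloaded, growing downward to 0.035. Spring 120 N/m with a small preload; the cap makes it dip by 10 to 19 mm and bob for about a second.
- hook_seat (a point): Lowest point of the hook's upper side, where the eye's bar rests: at x = -20 mm of the stand, 169 mm above the table unloaded; moves with the hook. The hook is an 8 mm round bar: from here it rises 10 mm back to a black carriage (front at x = +25 mm) and 14 mm forward to its tip (end at x = -49 mm, top 14 mm above this point).
- cartridge: Loose white cartridge, 101 mm tall, 0.28 to 0.46 kg. Origin: on its axis at the underside of its flange, +z up. Below: steel plug 40 mm wide, 38 mm long. Flange 50 mm wide, 8 mm thick, with brass ears along +x and -x, 22 mm wide, reaching 36 mm out. Above: 48 mm round part to 20 mm, then a grip slab 46 mm (x) by 26 mm (y) to 63 mm. Half a turn about z makes no difference.
- stand_top (a point): Centre of the top face (50 mm above the table) of the cartridge's fixed grey stand, a block 110 x 110 x 50 mm with a 45 mm hole; the cartridge starts in it with its flange on this face.
- gel: Bystander: clear gel bottle with a blue cap, 60 mm across, 140 mm tall; origin at the centre of its underside.
- driver: Bystander: screwdriver with a yellow handle, 190 mm long, lying on the table; origin under its middle.
- goggles: Bystander: amber safety goggles 144 mm wide, 48 mm tall, with two black arms 100 mm long; origin under the lens.

How it is judged:
By the outcome, as a careful person would: the job done as asked, in the order asked, and still so for the second after the job is handed in, with the robot touching nothing.
It also fails if it takes over 72 s, if anything falls off the work surface, if the arm or the gripper's body presses on something with over 40 N, if the wrist force passes 120 N, or if a joint passes its speed limit or range.

## Working session

There is one attempt and no reset: what is moved stays moved. The work goes in short steps, Python scripts to look and compute and a tool call to move; the robot and the scene stay as the last step left them, time stands still between calls to the robot, and variables do not carry over. Pictures are saved under pics/ and viewed, about 8 in all and at most 12, crops included, and the job is handed in when it is done.

Besides the shell and the picture viewer there is one more tool, called after "Emit:" by a JSON object that holds its "op" and its "data". jog_arm: Moves the arm, as the interface text tells. Its arguments: {"type":"object","properties":{"translation":{"type":"array"},"turn":{"type":"array"},"grip":{"type":"number"},"grip_force":{"type":"number"}},"required":["translation","turn"]}

```bash
ls; mkdir -p pics; cat > h.py <<'E'
import numpy as np, cv2
from workcell import manip
def shot(n,save=None):
    p=manip.camera(n)
    if save: cv2.imwrite('pics/'+save,cv2.cvtColor(p['frame'],cv2.COLOR_RGB2BGR))
    return p
def pix(p,l):
    r=manip.pinpoint(p,l)
    return (np.array(r[0]['at']),r[0]['confidence']) if r else (None,0)
def ray(p,uv):
    d=np.linalg.inv(p['mtx'])@np.array([uv[0],uv[1],1.]); T=np.array(p['pose'])
    d=T[:3,:3]@d; return T[:3,3],d/np.linalg.norm(d)
def atz(p,uv,z):
    o,d=ray(p,uv); return o+d*(z-o[2])/d[2]
def tri(obs):
    A=np.zeros((3,3));b=np.zeros(3);R=[]
    for p,uv in obs:
        o,d=ray(p,uv);M=np.eye(3)-np.outer(d,d);A+=M;b+=M@o;R.append((o,M))
    x=np.linalg.solve(A,b); return x,[float(np.linalg.norm(M@(x-o))) for o,M in R]
def proj(p,X):
    T=np.linalg.inv(p['pose']); c=T[:3,:3]@X+T[:3,3]; u=p['mtx']@c; return u[:2]/u[2]
E
cat > a.py <<'E'
from h import *
np.set_printoptions(precision=4,suppress=True)
s=manip.get_obs(); print(s['clock'],s['position'],s['ee_rot'],s['grip_width'],manip.hold_point_z)
P={n:shot(n,n+'0.png') for n in('side','top','wrist')}
for n in P: print(n,P[n]['pose'][:3],P[n]['mtx'][0,0])
for l in 'dock port ring_lug ring_grip cap cap_eye hook_stand hook_seat cartridge stand_top gel driver goggles'.split():
    o=[(n,)+pix(P[n],l) for n in P]
    g=[(P[n],u) for n,u,c in o if u is not None and c>.3]
    print(l,[(n,u,round(c,2)) for n,u,c in o], tri(g) if len(g)>1 else '')
E
python3 a.py; python3 -c "
import cv2,numpy as np
cv2.imwrite('pics/m0.png',np.vstack([cv2.imread('pics/top0.png')[:, :],cv2.imread('pics/side0.png')])[:, :]) 
i=cv2.imread('pics/m0.png');cv2.imwrite('pics/m0.png',cv2.resize(i,(480,600)))"
```

```text
pics
0.0 [ 0.2135 -0.587   0.2305] [ 0.9848  0.1735 -0.0002 -0.0007] 1.0014796050313228 0.0187
side [[-0.9755 -0.1362  0.1725  0.4515]
 [-0.2198  0.6168 -0.7558  0.7014]
 [-0.0035 -0.7752 -0.6317  0.7075]] 405.8778575392197
top [[ 0.0284 -0.9866  0.1605  0.3954]
 [-0.9996 -0.0285  0.002  -0.0001]
 [ 0.0026 -0.1605 -0.987   1.2466]] 480.7440154228619
wrist [[ 0.3417 -0.904  -0.2572  0.28  ]
 [-0.9398 -0.329  -0.0923 -0.5649]
 [-0.0012  0.2732 -0.962   0.3745]] 342.41807345312833
dock [('side', None, 0), ('top', array([314.4, 191.6]), 0.75), ('wrist', None, 0)] 
port [('side', array([315.6, 232.6]), 0.69), ('top', None, 0), ('wrist', None, 0)] 
ring_lug [('side', array([314.4, 230.6]), 0.96), ('top', array([302.5, 189.2]), 0.8), ('wrist', None, 0)] (array([0.6096, 0.0673, 0.0779]), [0.0009020271279450143, 0.0009020271279449859])
ring_grip [('side', array([334.8, 202.6]), 0.8), ('top', array([336. , 200.2]), 0.73), ('wrist', None, 0)] (array([ 0.5807, -0.016 ,  0.0965]), [0.00018910568863638182, 0.00018910568863632094])
cap [('side', array([310.7, 227.3]), 0.82), ('top', array([313. , 1
[... 929 characters left out ...]
op', array([451., 204.]), 0.86), ('wrist', None, 0)] (array([ 0.5761, -0.306 ,  0.0507]), [0.010350860545778487, 0.010350860545778579])
gel [('side', array([228.7, 270. ]), 0.79), ('top', array([274.8, 128.3]), 0.79), ('wrist', None, 0)] (array([ 0.7897,  0.153 , -0.0029]), [0.0014915418350511425, 0.0014915418350512745])
driver [('side', array([408.4, 259.6]), 0.59), ('top', array([309.9, 278.7]), 0.95), ('wrist', None, 0)] (array([0.3934, 0.0436, 0.0084]), [0.0025093241033924455, 0.0025093241033922343])
goggles [('side', array([283. , 183.7]), 0.72), ('top', array([396.3, 138.3]), 0.64), ('wrist', None, 0)] (array([ 0.7641, -0.1742,  0.0054]), [0.0031134944704788916, 0.0031134944704788257])
```

View pics/top0.png

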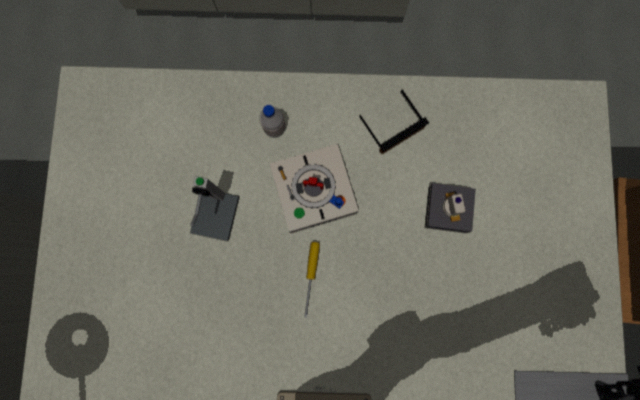

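View pics/side0.png

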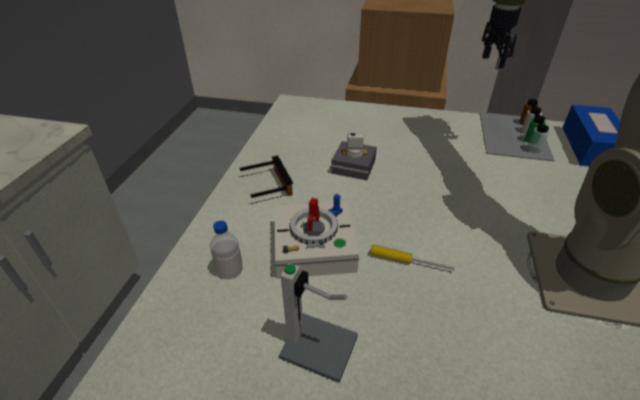

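Top view: dock at (315,187) with its marks at (306,160) and (322,213), hook stand at (215,210) with the hook pointing at the robot, and cartridge at (455,205). The side view agrees with this. Next I move the wrist camera over the cartridge.

Emit:
{"op": "jog_arm", "data": {"translation": [[340,275,70],[340,275,70],[340,275,70],[340,275,70],[340,275,70],[340,275,70],[340,275,70],[340,275,70],[340,275,70],[340,275,70],[340,275,70],[340,275,70]], "turn": [0,0,0,0,0,0,0,0,0,0,0,0]}}

```text
clock: 3.1
position: [0.5585, -0.3059, 0.3019]
ee_rot: [0.984, 0.178, 0.002, -0.001]
ft_force: [0.2, -0.2, -0.5]
grip_width: 0.999
```

```bash
cat > b.py <<'E'
import sys,pickle
from h import *
np.set_printoptions(precision=4,suppress=True)
name=sys.argv[1]; s=manip.get_obs(); print(s['clock'],s['position'],s['ee_rot'],s['ft_force'])
p=shot('wrist',name+'.png')
for l in sys.argv[2:]: print(l,pix(p,l))
pickle.dump(p,open(name+'.pkl','wb'))
E
python3 b.py c1 cartridge stand_top
```

```text
3.1 [ 0.5585 -0.3059  0.3019] [ 0.984   0.178   0.0016 -0.0011] [ 0.2449 -0.227  -0.4582]
cartridge (array([331.7, 153. ]), 0.85)
stand_top (None, 0)
```

Emit:
{"op": "jog_arm", "data": {"translation": [[30,120,0],[40,200,0],[60,290,0],[65,355,0],[65,355,0],[65,355,0],[65,355,0],[65,355,0],[65,355,0],[65,355,0]], "turn": [0,0,0,0,0,0,0,0,0,0]}}

```text
clock: 4.08
position: [0.6179, 0.0486, 0.301]
ee_rot: [0.984, 0.177, -0.0, -0.001]
ft_force: [-0.5, 0.8, 0.6]
grip_width: 1.001
```

```bash
python3 b.py d1 dock port ring_lug ring_grip cap cap_eye; python3 -c "
import cv2,numpy as np
a=cv2.imread('pics/c1.png');b=cv2.imread('pics/d1.png')
cv2.imwrite('pics/m1.png',cv2.resize(np.vstack([a,b]),(480,600)))"
```

```text
4.0833 [0.6179 0.0486 0.301 ] [ 0.9842  0.1769 -0.0002 -0.0012] [-0.5067  0.8203  0.6345]
dock (array([327.7, 162.9]), 0.98)
port (None, 0)
ring_lug (array([295.6, 168.5]), 0.87)
ring_grip (None, 0)
cap (None, 0)
cap_eye (array([333. , 178.9]), 0.58)
```

View pics/m1.png

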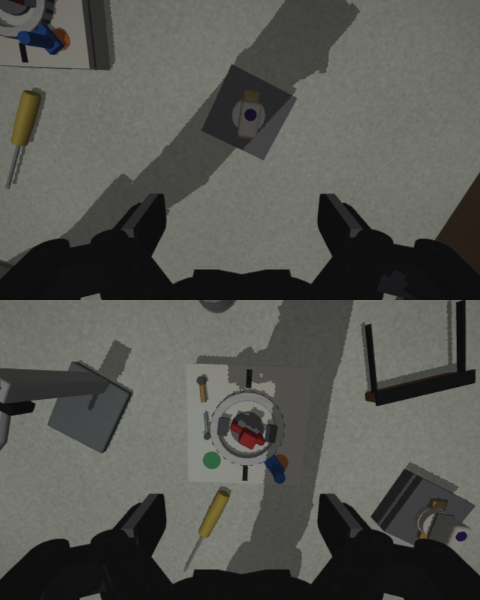

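Cartridge frame: the slab stands upright in the image, with an ear at (251,96). Dock frame: marks at (249,378) and (245,472), and the red eye lies obliquely near (248,432). I need crops to read the yaws.

```bash
python3 -c "
import cv2,numpy as np
a=cv2.imread('pics/c1.png')[80:230,260:410];b=cv2.imread('pics/d1.png')[100:250,255:405]
o=np.hstack([cv2.resize(x,(400,400),interpolation=cv2.INTER_CUBIC) for x in(a,b)])
o=np.clip(o.astype(float)*1.6,0,255).astype('uint8')
cv2.imwrite('pics/m2.png',o)"
```

```text
(no output)
```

View pics/m2.png

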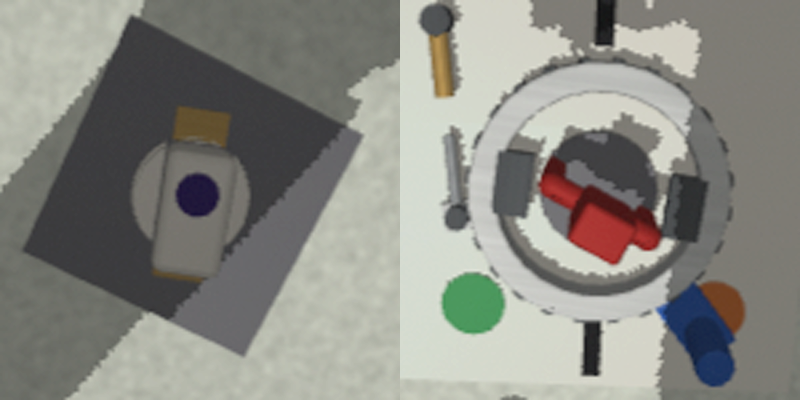

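Crop: the cap's eye bar runs from (550,182) to (650,230). The dock marks sit at (605,20) and (591,348), the ring lugs at (515,183) and (687,208), and the slab's edges and the ear are clear. I turn these into poses now.

```bash
cat > g.py <<'E'
from h import *; import pickle
np.set_printoptions(precision=4,suppress=True)
c=pickle.load(open('c1.pkl','rb'));d=pickle.load(open('d1.pkl','rb'))
s=150/400
C=lambda x,y,z:atz(c,(260+x*s,80+y*s),z)
D=lambda x,y,z:atz(d,(255+(x-400)*s,100+y*s),z)
ang=lambda a,b:round(float(np.degrees(np.arctan2(*(b-a)[1::-1]))),1)
m1,m2=D(605,3,.06),D(605,45,.06);m3,m4=D(591,322,.06),D(591,375,.06)
print('marks',m1,m2,m3,m4,'yaw',ang(m4,m1),ang(m3,m2),'centre',(m2+m3)/2)
g,o=D(473,303,.06),D(716,307,.06);print('green',g,'orange',o,'dock +y',ang(o,g))
l1,l2=D(515,183,.078),D(687,208,.078);print('lugs mid',(l1+l2)/2,ang(l2,l1))
t=D(714,368,.115);print('lever top',t)
b1,b2=D(550,182,.106),D(650,230,.106);print('bar',(b1+b2)/2,ang(b2,b1),np.linalg.norm(b2-b1))
for z in(.144,):print('stem',D(604,222,z),'front',ang(D(570,235,z),D(617,263,z)), 'side',ang(D(570,235,z),D(592,188,z)))
print('slab L',ang(C(153,268,.113),C(168,145,.113)),'R',ang(C(219,272,.113),C(238,152,.113)),'len',np.linalg.norm(C(219,272,.113)-C(238,152,.113)),'mid',(C(153,268,.113)+C(168,145,.113)+C(219,272,.113)+C(238,152,.113))/4)
e1,e2=C(176,108,.058),C(230,112,.058);print('ear edge',ang(e1,e2)+90,(e1+e2)/2,np.linalg.norm(e1-e2))
print('disc', C(197,195,.113))
print('stand corners',[C(x,y,.05) for x,y in((133,15),(362,135),(244,355),(22,250))])
p=[pickle.load(open(f,'rb')) for f in('c1.pkl',)]
E
python3 g.py
cat > t.py <<'E'
from h import *
np.set_printoptions(precision=4,suppress=True)
import pickle
p=shot('top');q=shot('side');d=pickle.load(open('d1.pkl','rb'))
for l in('hook_stand','hook_seat','port','ring_grip','cap_eye'):
    o=[pix(x,l) for x in(p,q)];print(l,o)
    g=[(x,u[0]) for x,u in zip((p,q),o) if u[0] is not None]
    if len(g)>1: print(tri(g))
i=np.vstack([cv2.resize(x['frame'][a:b,e:f],None,fx=4,fy=4,interpolation=cv2.INTER_CUBIC) for x,a,b,e,f in((p,160,250,170,250),)])
j=cv2.resize(q['frame'][255:385,260:370],None,fx=4,fy=4,interpolation=cv2.INTER_CUBIC)
W=np.zeros((520,760,3),'uint8');W[:360,:320]=i;W[:520,320:760]=j
cv2.imwrite('pics/hook.png',np.clip(W[:,:,::-1].astype(float)*1.5,0,255).astype('uint8'))
pickle.dump((p,q),open('tq.pkl','wb'))
E
python3 t.py
```

```text
marks [0.6918 0.0636 0.06  ] [0.6764 0.0577 0.06  ] [0.5625 0.0211 0.06  ] [0.5388 0.0122 0.06  ] yaw 18.6 17.8 centre [0.6194 0.0394 0.06  ]
green [0.5526 0.0731 0.06  ] orange [ 0.5883 -0.0283  0.06  ] dock +y 109.4
lugs mid [0.6206 0.0386 0.078 ] 102.0
lever top [ 0.5789 -0.023   0.115 ]
bar [0.6215 0.04   0.106 ] 84.4 0.042151013207807723
stem [0.6239 0.0404 0.144 ] front -101.1 side -4.2
slab L 13.5 R 12.6 len 0.04447334389488851 mid [ 0.582  -0.3099  0.113 ]
ear edge 16.400000000000006 [ 0.6151 -0.3027  0.058 ] 0.022416939657529975
disc [ 0.5876 -0.3088  0.113 ]
stand corners [array([ 0.6403, -0.2624,  0.05  ]), array([ 0.629 , -0.3702,  0.05  ]), array([ 0.5204, -0.3596,  0.05  ]), array([ 0.5311, -0.2501,  0.05  ])]
hook_stand [(array([214.4, 214.7]), 0.62), (array([319.3, 350. ]), 0.63)]
(array([ 0.5478,  0.2998, -0.0029]), [0.0010603230067020002, 0.0010603230067020794])
hook_seat [(array([196.3, 214.2]), 0.72), (array([327.3, 293.2]), 0.68)]
(array([0.5301, 0.2989, 0.1717]), [0.0026607189542291465, 0.0026607189542291903])
port [(array([278.4, 126.6]), 0.29), (array([311.6, 228. ]), 0.84)]
(array([0.6671, 0.1247, 0.1648]), [0.0693225180963012, 0.06932251809630122])
ring_grip [(None, 0), (array([335.7, 200.1]), 0.91)]
cap_eye [(None, 0), (array([311.5, 216.9]), 0.88)]
```

View pics/hook.png

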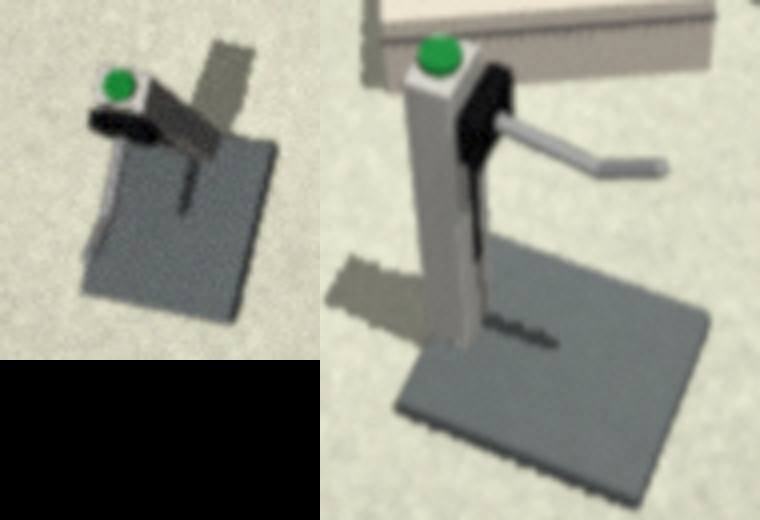

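Hook crop: the top view shows base corners at (277,145), (233,322) and (83,293), and the post's green spot at (120,85). The side view shows the hook bend at (600,170) and its tip at (660,168).

```bash
cat > k.py <<'E'
from h import *; import pickle
np.set_printoptions(precision=4,suppress=True)
p,q=pickle.load(open('tq.pkl','rb'))
t=lambda x,y:(170+x/4,160+y/4)
w=lambda x,y:(260+(x-320)/4,255+y/4)
ang=lambda a,b:round(float(np.degrees(np.arctan2(*(b-a)[1::-1]))),1)
a,b,c=[atz(p,t(*u),.016) for u in((277,145),(233,322),(83,293))]
print('top base',a,b,c,ang(b,a),ang(b,c)-90,'centre',(a+c)/2, np.linalg.norm(a-b),np.linalg.norm(b-c))
A,B,E=[atz(q,w(*u),z) for u,z in(((708,318),.016),((638,500),.016),((395,407),.016))]
print('side base',A,B,E,ang(B,E),ang(B,A)+90-180,'centre',(A+E)/2,np.linalg.norm(A-B),np.linalg.norm(B-E))
print('green',atz(p,t(120,85),.2),atz(q,w(440,55),.2),tri([(p,t(120,85)),(q,w(440,55))]))
print('bend',tri([(p,t(107,212)),(q,w(600,170))]),'tip',tri([(p,t(90,258)),(q,w(660,168))]))
E
python3 k.py
```

```text
top base [0.5966 0.2341 0.016 ] [0.4812 0.2555 0.016 ] [0.497  0.3526 0.016 ] -10.5 -9.200000000000003 centre [0.5468 0.2934 0.016 ] 0.11735322969568844 0.0984036386067878
side base [0.4813 0.2637 0.016 ] [0.4975 0.3578 0.016 ] [0.6133 0.3395 0.016 ] -9.0 -189.8 centre [0.5473 0.3016 0.016 ] 0.09544994479907105 0.11719330200343189
green [0.5977 0.288  0.2   ] [0.5978 0.2855 0.2   ] (array([0.5972, 0.2873, 0.2023]), [6.045600145435618e-05, 6.0456001454324595e-05])
bend (array([0.5296, 0.3   , 0.1637]), [0.0016013273208593702, 0.0016013273208590536]) tip (array([0.5032, 0.304 , 0.1772]), [0.00017656087533939862, 0.00017656087533939196])
```

Hook stand: centre (0.547, 0.297), yaw −9.6°, seat (0.527, 0.300, 0.169). Cap x axis is about −6°. I descend to a pre-grasp over the cap.

Emit:
{"op": "jog_arm", "data": {"translation": [[3,-9,-30],[3,-9,-60],[3,-9,-90],[3,-9,-110],[3,-9,-120],[3,-9,-120],[3,-9,-120]], "turn": [-6,-12,-18,-24,-26.5,-26.5,-26.5], "grip": 55, "grip_force": 60}}

```text
clock: 5.62
position: [0.6213, 0.0335, 0.1812]
ee_rot: [0.998, -0.056, -0.001, 0.0]
ft_force: [0.3, -0.0, 0.2]
grip_width: 0.646
```

```bash
python3 b.py d2 cap_eye ring_grip port; python3 -c "
import cv2
b=cv2.imread('pics/d2.png');cv2.imwrite('pics/d2b.png',b.clip(0,170)*1.5)"
```

```text
5.6167 [0.6213 0.0335 0.1812] [ 0.9984 -0.0557 -0.0006  0.0001] [ 0.2971 -0.0331  0.1848]
cap_eye (None, 0)
ring_grip (array([404.5, 258.7]), 0.55)
port (None, 0)[ WARN:0@0.115] global loadsave.cpp:1063 imwrite_ Unsupported depth image for selected encoder is fallbacked to CV_8U.
```

View pics/d2b.png

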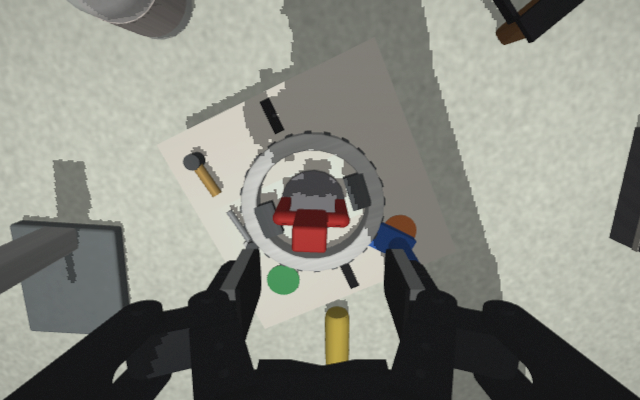

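The bar is level in the image, from (275,216) to (348,219), so the yaw matches. The stem's top face is at (310,238), slightly left of the finger centre line at column 320.

```bash
cat > g2.py <<'E'
from h import *; import pickle
np.set_printoptions(precision=4,suppress=True)
d=pickle.load(open('d2.pkl','rb')); d1=pickle.load(open('d1.pkl','rb'))
print('stem top',atz(d,(310,238),.144),tri([(d,(310,238)),(d1,(255+204*.375,100+222*.375))]))
print('bar',(atz(d,(275,213),.106)+atz(d,(348,215),.106))/2, 'dir',atz(d,(275,213),.106)-atz(d,(348,215),.106))
a,b=atz(d,(272,116),.06),atz(d,(349,276),.06);print('marks',a,b,np.degrees(np.arctan2(*(a-b)[1::-1])))
x=[atz(d,u,.06) for u in((264,101),(279,131),(343,264),(355,287))];print((x[0]+x[3])/2,(x[1]+x[2])/2)
l=[atz(d,u,.078) for u in((267,218),(357,191))];print('lug',(l[0]+l[1])/2,l[0]-l[1])
E
python3 g2.py
```

```text
stem top [0.6205 0.0391 0.144 ] (array([0.6239, 0.0398, 0.1496]), [0.0015925451384251343, 0.0015925451384249713])
bar [0.6225 0.0392 0.106 ] dir [0.0069 0.0485 0.    ]
marks [0.688  0.0625 0.06  ] [0.549  0.0171 0.06  ] 18.115187208701748
[0.6186 0.0398 0.06  ] [0.6186 0.04   0.06  ]
lug [0.621  0.0402 0.078 ] [-0.0134  0.0697  0.    ]
```

Emit:
{"op": "jog_arm", "data": {"translation": [[0,3,-20],[0,6,-40],[0,6,-60],[0,6,-67],[0,6,-67]], "turn": [0,0,0,0,0]}}

```text
clock: 6.23
position: [0.6213, 0.0392, 0.1142]
ee_rot: [0.998, -0.056, -0.001, 0.0]
ft_force: [-0.1, -0.3, -0.3]
grip_width: 0.646
```

Emit:
{"op": "jog_arm", "data": {"translation": [[0,0,0],[0,0,0],[0,0,0],[0,0,0],[0,0,0],[0,0,0]], "turn": [0,0,0,0,0,0], "grip": 0, "grip_force": 60}}

```text
clock: 6.73
position: [0.6221, 0.0393, 0.1156]
ee_rot: [0.998, -0.056, 0.001, -0.0]
ft_force: [0.5, 1.8, 6.4]
grip_width: 0.222
```

Emit:
{"op": "jog_arm", "data": {"translation": [[0,0,5],[0,0,15],[0,0,30],[0,0,45],[0,0,65],[0,0,90],[0,0,120],[0,0,150],[0,0,170],[0,0,180],[0,0,180]], "turn": [0,0,0,0,0,0,0,0,0,0,0]}}

```text
clock: 7.65
position: [0.6228, 0.0396, 0.2983]
ee_rot: [0.998, -0.056, 0.003, -0.0]
ft_force: [-0.2, -0.1, -2.1]
grip_width: 0.22
```

```bash
python3 b.py d3 cap_eye
```

```text
7.65 [0.6228 0.0396 0.2983] [ 0.9984 -0.056   0.0025 -0.0003] [-0.2129 -0.1313 -2.1476]
cap_eye (array([320.7, 255.9]), 0.56)
```

Cap held: opening 19 mm, weight about 2.1 N. I carry it to in front of the hook.

Emit:
{"op": "jog_arm", "data": {"translation": [[-20,10,0],[-50,25,0],[-80,50,0],[-110,80,0],[-135,110,0],[-155,145,0],[-165,180,0],[-165,215,0],[-165,245,0],[-165,265,0],[-165,272,0],[-165,272,0]], "turn": [0,0,-1,-1,-2,-2,-3,-3,-3,-3,-3,-3]}}

```text
clock: 8.75
position: [0.4555, 0.3125, 0.2926]
ee_rot: [0.997, -0.081, -0.002, 0.001]
ft_force: [-0.3, -0.5, -2.5]
grip_width: 0.222
```

Emit:
{"op": "jog_arm", "data": {"translation": [[0,0,-25],[0,0,-55],[0,0,-75],[0,0,-88],[0,0,-88],[0,0,-88],[0,0,-88]], "turn": [0,0,0,0,0,0,0]}}

```text
clock: 9.33
position: [0.4561, 0.3119, 0.2054]
ee_rot: [0.997, -0.081, -0.001, 0.0]
ft_force: [0.7, -0.4, -1.7]
grip_width: 0.222
```

```bash
cat > s.py <<'E'
import pickle
from h import *
np.set_printoptions(precision=4,suppress=True)
s=manip.get_obs(); print(s['clock'],s['position'],s['ee_rot'],s['ft_force'])
P={n:shot(n,n+'2.png') for n in('side','top','wrist')}
for l in('cap_eye','hook_seat','cap'):
    o=[(P[n],)+pix(P[n],l)+(n,) for n in P]; g=[(a,b) for a,b,c,n in o if b is not None and c>.4]
    print(l,[(n,b,c) for a,b,c,n in o], tri(g) if len(g)>1 else '')
a=cv2.imread('pics/side2.png')[230:360,280:420]; b=cv2.imread('pics/wrist2.png')
cv2.imwrite('pics/m3.png',np.clip(np.hstack([cv2.resize(a,(400,372),interpolation=cv2.INTER_CUBIC),cv2.resize(b[:,:],(400,250))[np.minimum(np.arange(372),249)]]).astype(float)*1.4,0,255).astype('uint8'))
E
python3 s.py
```

```text
9.3333 [0.4561 0.3119 0.2054] [ 0.9967 -0.0811 -0.0012  0.0005] [ 0.6715 -0.3566 -1.7172]
cap_eye [('side', array([374. , 305.5]), 0.92), ('top', array([185.1, 247.1]), 0.5), ('wrist', array([323.3, 258.8]), 0.55)] (array([0.4528, 0.3137, 0.1856]), [0.0038803673727060535, 0.0007600658892104234, 0.0035944721838161433])
hook_seat [('side', array([328.3, 294.7]), 0.75), ('top', array([197.5, 213.2]), 0.51), ('wrist', array([322.3,  95.8]), 0.65)] (array([0.5307, 0.2982, 0.1671]), [0.0006451989785075136, 0.0007346954524989135, 0.0008620651860311311])
cap [('side', array([353.9, 152. ]), 0.6), ('top', array([188.1, 250.8]), 0.69), ('wrist', array([319.7, 227.5]), 0.86)] (array([0.4937, 0.2669, 0.3958]), [0.029041124570400357, 0.062047301915823874, 0.05542632296222946])
```

View pics/m3.png

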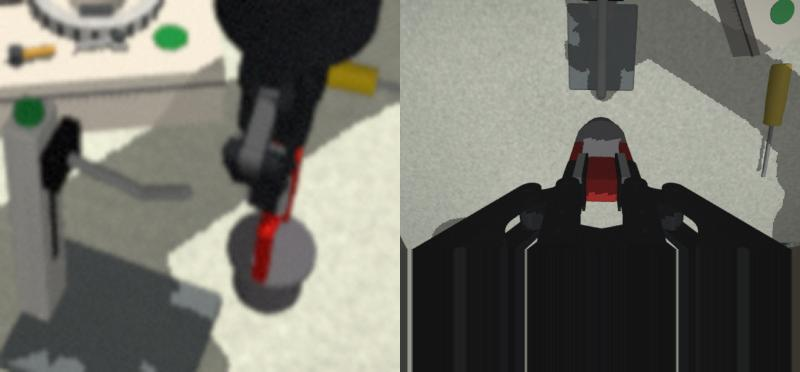

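The hook is centred in the wrist view at column 602, against the stem at 601, and it is parallel to the tool. I thread the eye over the tip.

Emit:
{"op": "jog_arm", "data": {"translation": [[6,-1,4],[16,-3,4],[26,-5,4],[36,-6,4],[46,-8,4],[56,-10,1],[65,-11,-4],[73,-13,-7],[73,-13,-7],[73,-13,-7]], "turn": [0,0,0,0,0,0,0,0,0,0]}}

```text
clock: 10.77
position: [0.5285, 0.2994, 0.1969]
ee_rot: [0.997, -0.081, -0.002, 0.001]
ft_force: [-1.3, 0.3, -2.1]
grip_width: 0.221
```

```bash
python3 s.py
```

```text
10.7667 [0.5285 0.2994 0.1969] [ 0.9967 -0.0807 -0.0022  0.0007] [-1.2646  0.3498 -2.1028]
cap_eye [('side', array([329. , 291.1]), 0.82), ('top', array([193. , 213.9]), 0.54), ('wrist', array([321. , 259.8]), 0.72)] (array([0.5268, 0.3019, 0.1849]), [0.0029458172980025396, 0.0007468110565170469, 0.0028999960559972643])
hook_seat [('side', array([330. , 292.9]), 0.68), ('top', array([299.5, 191.6]), 0.28), ('wrist', array([322.1, 237.9]), 0.86)] (array([0.5296, 0.2977, 0.1713]), [0.0011427379578654643, 0.001142737957865595])
cap [('side', None, 0), ('top', array([198.6, 214.7]), 0.49), ('wrist', array([321.2, 229.4]), 0.93)] (array([0.5287, 0.2989, 0.1526]), [0.00024653572006080724, 0.00024653572006088514])
```

View pics/m3.png

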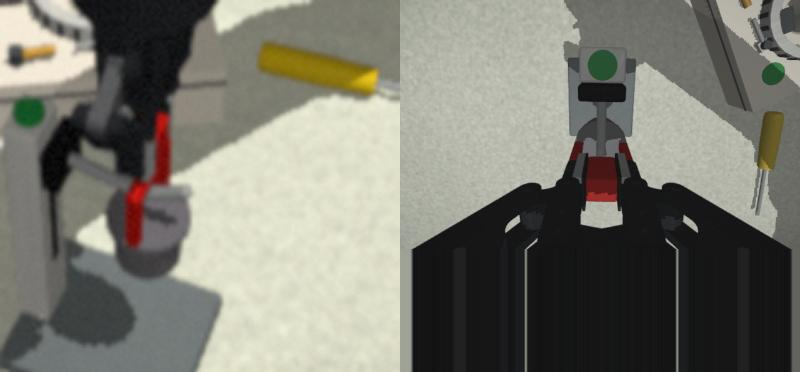

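The hook runs through the eye, with its tip showing beyond at (185,190). I lower until the hook carries the weight.

Emit:
{"op": "jog_arm", "data": {"translation": [[0,0,-5],[0,0,-10],[0,0,-15],[0,0,-19],[0,0,-23],[0,0,-27],[0,0,-27],[0,0,-27],[0,0,-27]], "turn": [0,0,0,0,0,0,0,0,0]}}

```text
clock: 12.12
position: [0.5286, 0.2995, 0.1709]
ee_rot: [0.997, -0.081, -0.001, 0.001]
ft_force: [0.6, -0.7, 0.9]
grip_width: 0.219
```

Emit:
{"op": "jog_arm", "data": {"translation": [[0,0,3],[0,0,5],[0,0,5],[0,0,5]], "turn": [0,0,0,0]}}

```text
clock: 12.45
position: [0.5287, 0.2996, 0.1762]
ee_rot: [0.997, -0.081, -0.001, 0.0]
ft_force: [0.6, -0.1, -1.3]
grip_width: 0.22
```

Emit:
{"op": "jog_arm", "data": {"translation": [[0,0,0],[0,0,0],[0,0,0],[0,0,0],[0,0,2],[0,0,8],[0,0,20],[0,0,40],[0,0,60],[0,0,75]], "turn": [0,0,0,0,0,0,0,0,0,0], "grip": 55}}

```text
clock: 13.28
position: [0.529, 0.3, 0.2543]
ee_rot: [0.997, -0.081, -0.0, -0.0]
ft_force: [0.5, 0.3, 0.7]
grip_width: 0.642
```

```bash
sed -i 's/230:360,280:420/240:370,260:400/' s.py; python3 s.py
```

```text
13.2833 [0.529  0.3    0.2543] [ 0.9968 -0.0805 -0.0003 -0.0003] [0.5333 0.2869 0.6936]
cap_eye [('side', array([329.6, 303.3]), 0.77), ('top', array([198.5, 216.6]), 0.76), ('wrist', array([325.9, 202.9]), 0.86)] (array([0.5273, 0.2987, 0.1462]), [0.0014238684456710756, 0.002659611501689559, 0.0018579459896466276])
hook_seat [('side', array([328.1, 304.6]), 0.95), ('top', array([200.5, 214.2]), 0.47), ('wrist', array([326.7, 201.8]), 0.8)] (array([0.5302, 0.2974, 0.1422]), [0.0017338470345797043, 0.0011734638912954023, 0.0025111230036433995])
cap [('side', array([327.3, 315.6]), 0.65), ('top', array([338.6, 195.7]), 0.69), ('wrist', array([322.4, 189.8]), 0.55)] (array([ 0.5552,  0.1612, -0.0006]), [0.052011176236931904, 0.19221554776213162, 0.15076788893175622])
```

View pics/m3.png

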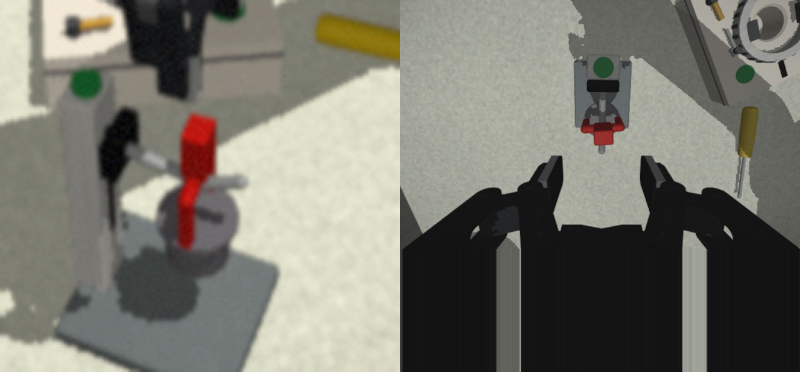

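The cap hangs on the hook, with its stem upright at (198,140) and the tip at (240,182). I retreat towards the cartridge and check the bobbing before touching it.

Emit:
{"op": "jog_arm", "data": {"translation": [[0,0,20],[0,-20,35],[5,-50,40],[10,-90,40],[15,-130,40],[20,-170,40],[25,-210,40],[30,-250,40],[35,-290,40],[40,-330,40],[40,-370,40],[40,-410,40]], "turn": [0,0,2,4,6,8,10,13,16,19,21,23], "grip": 70}}

```text
clock: 14.88
position: [0.5684, -0.1124, 0.2908]
ee_rot: [0.993, 0.121, -0.001, 0.001]
ft_force: [0.0, -0.0, 0.9]
grip_width: 0.821
```

```bash
python3 - <<'E'
from h import *
for i in range(3):
    q=shot('side'); print(manip.get_obs()['clock'],pix(q,'hook_seat'),pix(q,'cap_eye'))
E
```

```text
14.9333 (array([329. , 300.3]), 0.9) (array([329.3, 301.5]), 0.58)
15.0833 (array([329.2, 302.9]), 0.87) (array([326.8, 301.7]), 0.97)
15.2333 (array([327.3, 301.7]), 0.85) (array([330.4, 304. ]), 0.56)
```

Emit:
{"op": "jog_arm", "data": {"translation": [[0,-40,0],[5,-80,-5],[8,-120,-20],[10,-160,-40],[12,-190,-60],[12,-200,-80],[12,-205,-95],[12,-205,-100],[12,-205,-100],[12,-205,-100]], "turn": [0,0,0,0,0,0,0,0,0,0]}}

```text
clock: 16.17
position: [0.5816, -0.3125, 0.1919]
ee_rot: [0.993, 0.122, -0.001, 0.001]
ft_force: [0.9, 0.0, 0.3]
grip_width: 0.818
```

```bash
python3 b.py c2 cartridge; python3 - <<'E'
from h import *
import pickle
for i in range(2):
    q=shot('side'); print(manip.get_obs()['clock'],pix(q,'hook_seat'),pix(q,'cap_eye'))
a=cv2.imread('pics/c2.png'); cv2.imwrite('pics/c2b.png',np.clip(cv2.resize(a[80:320,200:440],(600,600),interpolation=cv2.INTER_CUBIC)*1.4,0,255).astype('uint8'))
E
```

```text
16.1667 [ 0.5816 -0.3125  0.1919] [ 0.9925  0.1219 -0.0007  0.0007] [0.9013 0.0293 0.3073]
cartridge (array([317.6, 190. ]), 0.75)
16.3167 (array([331. , 301.3]), 0.96) (array([328.9, 303.1]), 0.6)
16.4667 (array([328.3, 301.6]), 0.91) (array([327.3, 300.5]), 0.64)
```

View pics/c2b.png

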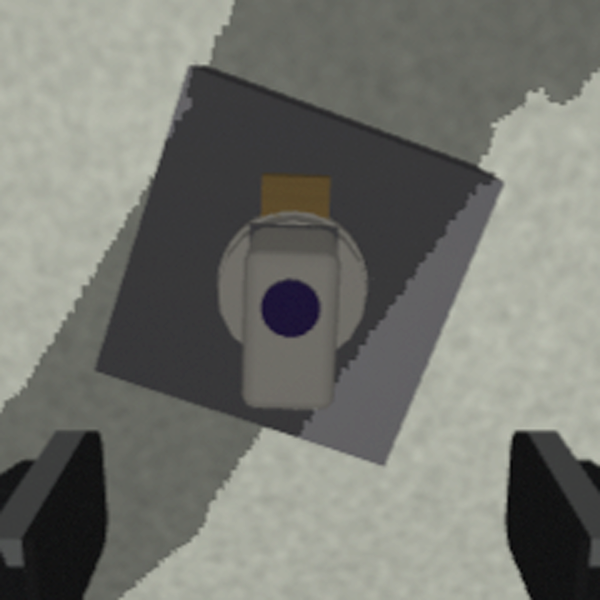

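Slab and ear are square to the tool, with the slab at column 290 and the ear's edge level at row 177. The hook pixel is steady at row 301–303. I compute the fine offsets.

```bash
python3 - <<'E'
from h import *
import pickle
np.set_printoptions(precision=4,suppress=True)
c=pickle.load(open('c2.pkl','rb')); c1=pickle.load(open('c1.pkl','rb'))
f=lambda x,y,z:atz(c,(200+x*.4,80+y*.4),z)
ang=lambda a,b:np.degrees(np.arctan2(*(b-a)[1::-1]))
print('slab top',(f(245,253,.113)+f(337,253,.113)+f(243,405,.113)+f(335,405,.113))/4,'len',np.linalg.norm(f(245,253,.113)-f(243,405,.113)),ang(f(243,400,.113),f(246,255,.113)),ang(f(335,400,.113),f(338,255,.113)))
e1,e2=f(262,177,.058),f(331,177,.058);m=(e1+e2)/2;y=ang(e2,e1)-90;print('ear',m,y,'origin',m[:2]-.036*np.array([np.cos(np.radians(y)),np.sin(np.radians(y))]))
k=[f(*u,.05) for u in((190,67),(500,183),(385,465),(97,370))];print('stand',sum(k)/4)
print('disc tri',tri([(c,(200+291*.4,80+308*.4)),(c1,(260+197*.375,80+195*.375))]))
E
```

```text
slab top [ 0.5809 -0.3102  0.113 ] len 0.0434675854505052 11.742385102116586 13.432721290271987
ear [ 0.615  -0.3031  0.058 ] 13.98133540508718 origin [ 0.5801 -0.3118]
stand [ 0.5797 -0.3105  0.05  ]
disc tri (array([ 0.5877, -0.3087,  0.1144]), [6.40690748584521e-05, 6.40690748584889e-05])
```

Slab top measures 0.114 m, which agrees with the text. I go down and grip.

Emit:
{"op": "jog_arm", "data": {"translation": [[-1,2,-25],[-1,2,-55],[-1,2,-80],[-1,2,-100],[-1,2,-112],[-1,2,-113],[-1,2,-113]], "turn": [0,0,0,0,0,0,0]}}

```text
clock: 17.15
position: [0.58, -0.3118, 0.0786]
ee_rot: [0.993, 0.121, -0.001, 0.001]
ft_force: [-0.6, 0.8, 0.3]
grip_width: 0.818
```

Emit:
{"op": "jog_arm", "data": {"translation": [[0,0,0],[0,0,0],[0,0,0],[0,0,0],[0,0,0],[0,0,0]], "turn": [0,0,0,0,0,0], "grip": 0, "grip_force": 70}}

```text
clock: 17.65
position: [0.5805, -0.3114, 0.0798]
ee_rot: [0.993, 0.121, -0.001, 0.001]
ft_force: [-2.9, 1.4, 6.5]
grip_width: 0.298
```

Emit:
{"op": "jog_arm", "data": {"translation": [[0,0,5],[0,0,15],[0,0,30],[0,0,50],[0,0,75],[0,0,100],[0,0,120],[0,0,130],[0,0,130]], "turn": [0,0,0,0,0,0,0,0,0]}}

```text
clock: 18.4
position: [0.5815, -0.3119, 0.213]
ee_rot: [0.993, 0.121, 0.001, 0.002]
ft_force: [0.6, 0.2, -3.9]
grip_width: 0.293
```

Cartridge held: 25 mm, about 3.9 N. I carry it over the port.

Emit:
{"op": "jog_arm", "data": {"translation": [[0,10,0],[2,30,5],[5,60,10],[9,95,10],[13,130,10],[18,170,10],[23,210,10],[28,250,10],[32,285,10],[35,315,10],[37,340,5],[38,351,0]], "turn": [0,0,1,1,2,2,3,3,4,4.4,4.4,4.4]}}

```text
clock: 19.4
position: [0.6182, 0.045, 0.2114]
ee_rot: [0.987, 0.162, 0.001, 0.001]
ft_force: [-0.8, 1.0, -4.7]
grip_width: 0.291
```

Emit:
{"op": "jog_arm", "data": {"translation": [[0,0,0],[0,0,-10],[0,0,-20],[0,0,-20],[0,0,-20]], "turn": [0,0,0,0,0]}}

```text
clock: 19.82
position: [0.6177, 0.043, 0.1901]
ee_rot: [0.987, 0.161, -0.001, 0.001]
ft_force: [0.4, -0.0, -3.2]
grip_width: 0.294
```

```bash
python3 b.py d4 cartridge port ring_lug ring_grip; python3 - <<'E'
from h import *
q=shot('side');print(pix(q,'hook_seat'),pix(q,'cap_eye'),pix(q,'cartridge'),pix(q,'port'))
a=cv2.imread('pics/d4.png'); cv2.imwrite('pics/d4b.png',np.clip(cv2.resize(a[60:340,140:500],None,fx=2.1,fy=2.1,interpolation=cv2.INTER_CUBIC)*1.5,0,255).astype('uint8'))
E
```

```text
19.8167 [0.6177 0.043  0.1901] [ 0.987   0.1607 -0.0006  0.0011] [ 0.3714 -0.0058 -3.205 ]
cartridge (array([320.1, 239.8]), 0.63)
port (None, 0)
ring_lug (array([276.2, 194.3]), 0.93)
ring_grip (array([387.6, 279.2]), 0.71)
(array([329.5, 302.7]), 0.61) (array([329.2, 304.2]), 0.72) (array([312.6, 191.8]), 0.77) (array([314.6, 231.5]), 0.75)
```

View pics/d4b.png

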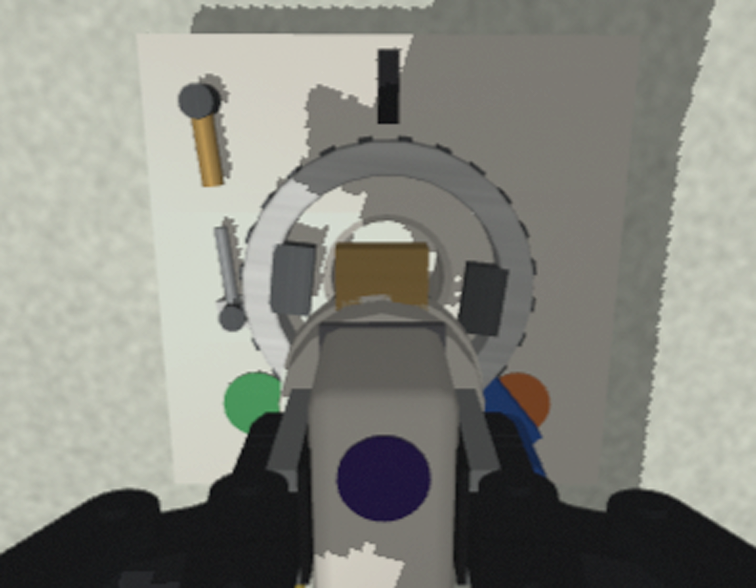

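Mark (388,85), dock edge and brass ear are all square to the tool. The ring centre is at column 390 and the ear at column 381. I compute the lateral offset.

```bash
python3 - <<'E'
from h import *
import pickle
np.set_printoptions(precision=4,suppress=True)
c=pickle.load(open('d4.pkl','rb')); s=manip.get_obs()
f=lambda x,y,z:atz(c,(140+x/2.1,60+y/2.1),z)
a=np.radians(18.4);X=np.array([np.cos(a),np.sin(a)]);Y=np.array([-X[1],X[0]])
def rel(p):return np.array([(p[:2]-s['position'][:2])@X,(p[:2]-s['position'][:2])@Y])*1000
print('mark',rel(f(388,50,.06)),rel(f(388,123,.06)),'(inner/outer ends)')
print('ring edges',rel(f(243,280,.078)),rel(f(537,280,.078)),'top',rel(f(390,139,.078)))
print('ring inner top',rel(f(390,177,.078)))
print('lugs',rel(f(293,278,.078)),rel(f(484,298,.078)))
print('port mouth',rel(f(326,272,.06)),rel(f(446,272,.06)),rel(f(388,217,.06)))
print('ear',rel(f(381,243,.1603+.008)),rel(f(335,243,.168)),rel(f(429,243,.168)))
k=[f(*u,.06) for u in((138,35),(638,38))];print('dock far corners',rel(k[0]),rel(k[1]))
E
```

```text
mark [84.4553 -5.6571] [58.8812 -5.7544] (inner/outer ends)
ring edges [ 3.4469 47.4478] [  3.569 -60.55 ] top [54.1414 -6.296 ]
ring inner top [41.0276 -6.3559]
lugs [ 4.2249 29.0697] [ -3.3263 -41.3451]
port mouth [ 2.1032 18.3249] [  2.1576 -28.7063] [23.8362 -5.8877]
ear [35.5846 -3.1651] [35.5105  7.6315] [ 35.538  -14.4345]
dock far corners [89.3807 83.9405] [ 88.6937 -95.4393]
```

Relative to the held cartridge the port is about 2.6 mm to the right, with x on target. The ear and the port share the same camera bias, so I trust the relative figure. I correct and insert in stages.

Emit:
{"op": "jog_arm", "data": {"translation": [[1,-3,0],[1,-3,-15],[1,-3,-30],[1,-3,-45],[1,-3,-55],[1,-3,-65],[1,-3,-72],[1,-3,-72],[1,-3,-72]], "turn": [0,0,0,0,0,0,0,0,0]}}

```text
clock: 21.07
position: [0.6194, 0.0421, 0.1197]
ee_rot: [0.987, 0.162, 0.001, 0.001]
ft_force: [-0.8, 0.6, -4.1]
grip_width: 0.293
```

Emit:
{"op": "jog_arm", "data": {"translation": [[0,-1,-6],[0,-1,-12],[0,-1,-18],[0,-1,-24],[0,-1,-28],[0,-1,-30],[0,-1,-30],[0,-1,-30]], "turn": [0,0,0,0,0,0,0,0]}}

```text
clock: 21.73
position: [0.6194, 0.0411, 0.0899]
ee_rot: [0.987, 0.162, 0.001, 0.001]
ft_force: [-1.9, 0.7, 0.4]
grip_width: 0.291
```

The depth matches home and the weight has come off. I press lightly, then release and rise.

Emit:
{"op": "jog_arm", "data": {"translation": [[0,0,-1],[0,0,-2],[0,0,-2],[0,0,-2]], "turn": [0,0,0,0]}}

```text
clock: 22.07
position: [0.6195, 0.0412, 0.0897]
ee_rot: [0.987, 0.162, 0.001, 0.001]
ft_force: [-8.6, -1.6, 15.0]
grip_width: 0.292
```

Emit:
{"op": "jog_arm", "data": {"translation": [[0,0,0],[0,0,0],[0,0,0],[0,0,2],[0,0,10],[0,0,30],[0,0,60],[0,0,90],[0,0,120],[0,0,140],[0,0,140]], "turn": [0,0,0,0,0,0,0,0,0,0,0], "grip": 60}}

```text
clock: 22.98
position: [0.6216, 0.0418, 0.2357]
ee_rot: [0.987, 0.162, 0.005, 0.002]
ft_force: [0.4, 0.0, 0.6]
grip_width: 0.703
```

```bash
python3 b.py d5 cartridge port ring_lug ring_grip; python3 - <<'E'
from h import *
q=shot('side','side5.png');print(pix(q,'hook_seat'),pix(q,'cap_eye'),pix(q,'cartridge'),pix(q,'ring_grip'))
a=cv2.imread('pics/d5.png')[90:290,200:440];b=cv2.imread('pics/side5.png')[180:350,250:380]
a=cv2.resize(a,(480,400),interpolation=cv2.INTER_CUBIC);b=cv2.resize(b,(306,400),interpolation=cv2.INTER_CUBIC)
cv2.imwrite('pics/d5b.png',np.clip(np.hstack([a,b])*1.4,0,255).astype('uint8'))
E
```

```text
22.9833 [0.6216 0.0418 0.2357] [0.9868 0.1621 0.005  0.0015] [0.3642 0.0058 0.5839]
cartridge (array([324.4, 184.5]), 0.61)
port (None, 0)
ring_lug (array([279. , 187.3]), 0.77)
ring_grip (array([378.2, 260.1]), 0.73)
(array([327.9, 301.8]), 0.78) (array([328.2, 304.8]), 0.84) (array([314.8, 225.9]), 0.57) (array([336. , 199.2]), 0.57)
```

View pics/d5b.png

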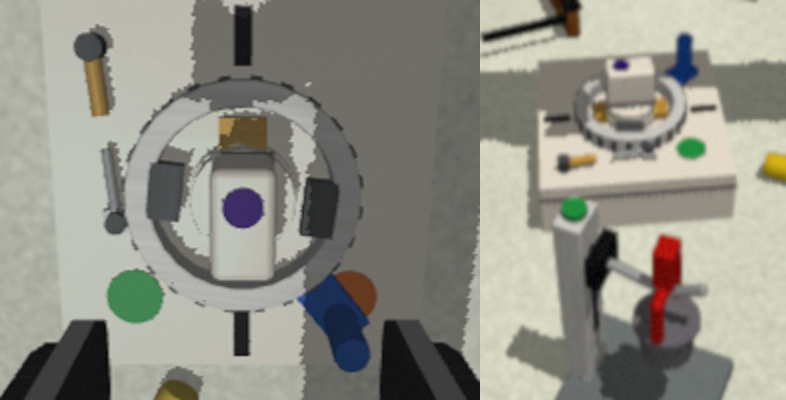

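Seated: both ears sit between the lugs and in line with the marks, and the slab is square. The lever post top is at (352,350) in the crop, and the side view shows the cap hanging. I compute the lever arc.

```bash
python3 - <<'E'
from h import *
import pickle
np.set_printoptions(precision=4,suppress=True)
c=pickle.load(open('d5.pkl','rb'))
f=lambda x,y,z:atz(c,(200+x/2,90+y/2),z)
a=np.radians(18.4);Y=np.array([-np.sin(a),np.cos(a),0])*.002
L=f(352,350,.115)+Y; print('lever',L)
ring=[f(126,195,.078)+Y,f(362,195,.078)+Y]; print('ring mid',sum(ring)/2)
m=[f(243,8,.06)+Y,f(242,354,.06)+Y];print('marks mid',sum(m)/2,np.degrees(np.arctan2(*(m[0]-m[1])[1::-1])))
l=[f(167,190,.078),f(320,208,.078)];print('lugs',(l[0]+l[1])/2+Y,np.degrees(np.arctan2(*(l[0]-l[1])[1::-1])))
C=np.array([.6195,.0405]);v=L[:2]-C;print('lever r,ang',np.linalg.norm(v),np.degrees(np.arctan2(v[1],v[0])))
q=shot('side');t=shot('top');w=shot('wrist');o=[(x,pix(x,'ring_grip')) for x in(q,t,w)];print([u for x,u in o]);print(tri([(x,u[0]) for x,u in o if u[1]>.4]))
# arc from -122.6 to 150
for d in(-122.6,-132,-142,-152,-162,-172,-182,-192,-202,-206.6,-209):
    r=np.radians(d);print(d,np.round((C+.075*np.array([np.cos(r),np.sin(r)]))*1000,1))
E
```

```text
lever [ 0.5807 -0.0205  0.115 ]
ring mid [0.6219 0.0414 0.078 ]
marks mid [0.6188 0.0411 0.06  ] 18.4457520436944
lugs [0.6201 0.041  0.078 ] 101.70165489490171
lever r,ang 0.0722740917561041 -122.48754004598526
[(array([315.1, 228.2]), 0.72), (None, 0), (array([375.5, 260. ]), 0.78)]
(array([ 0.5946, -0.008 ,  0.0541]), [0.04058213172574664, 0.040582131725746616])
-122.6 [579.1 -22.7]
-132 [569.3 -15.2]
-142 [560.4  -5.7]
-152 [553.3   5.3]
-162 [548.2  17.3]
-172 [545.2  30.1]
-182 [544.5  43.1]
-192 [546.1  56.1]
-202 [550.   68.6]
-206.6 [552.4  74.1]
-209 [553.9  76.9]
```

The lever is near (0.580, −0.022), angle −122.5°, so the ring is at about 0.1 rad. I turn so the jaws lie along the tangent, move over the post and cage it.

Emit:
{"op": "jog_arm", "data": {"translation": [[-10,-15,0],[-20,-30,0],[-30,-45,0],[-38,-57,0],[-42,-63,0],[-42,-63,-20],[-42,-63,-40],[-42,-63,-60],[-42,-63,-60],[-42,-63,-60]], "turn": [7,14,21,28,35,39,39,39,39,39], "grip": 36, "grip_force": 40}}

```text
clock: 24.62
position: [0.5771, -0.0218, 0.1694]
ee_rot: [0.876, 0.482, 0.001, 0.0]
ft_force: [0.3, 0.5, 0.8]
grip_width: 0.426
```

```bash
python3 b.py l1 ring_grip; python3 - <<'E'
from h import *
import pickle
np.set_printoptions(precision=4,suppress=True)
c=pickle.load(open('l1.pkl','rb'));s=manip.get_obs()
f=cv2.cvtColor(c['frame'],cv2.COLOR_RGB2HSV)
m=cv2.inRange(f,(100,120,30),(125,255,255));n,lab,st,ce=cv2.connectedComponentsWithStats(m)
for i in range(1,n):
    if st[i,4]>60: print(st[i],ce[i])
r=manip.outline_of(c,'ring_grip');print([(x['extent'],x['confidence']) for x in r[:2]])
a=2*np.arctan2(.5,.866)
q=s['ee_rot'];a=2*np.arctan2(q[1],q[0]);print('yaw',np.degrees(a))
print('TCP pix at z .08/.115', proj(c,np.r_[s['position'][:2],.115]))
E
```

```text
24.6167 [ 0.5771 -0.0218  0.1694] [0.8761 0.4822 0.0007 0.0003] [0.2598 0.5218 0.8491]
ring_grip (array([323.5, 216.5]), 0.6)
[ 310  176   27   58 1410] [322.6447 203.3376]
[([235.9, 1.2, 405.7, 233.7], 0.91)]
yaw 57.65726149892565
TCP pix at z .08/.115 [320.4735 221.1819]
```

The post top is within about 2 mm of the finger centre, so I descend.

Emit:
{"op": "jog_arm", "data": {"translation": [[1,0,-20],[1,0,-40],[1,0,-58],[1,0,-72],[1,0,-82],[1,0,-85],[1,0,-85],[1,0,-85]], "turn": [0,0,0,0,0,0,0,0]}}

```text
clock: 25.43
position: [0.58, -0.0215, 0.0874]
ee_rot: [0.876, 0.482, 0.003, 0.002]
ft_force: [1.2, -0.8, 0.4]
grip_width: 0.421
```

Emit:
{"op": "jog_arm", "data": {"translation": [[0,0,0],[0,0,0],[0,0,0],[0,0,0],[0,0,0]], "turn": [0,0,0,0,0], "grip": 21, "grip_force": 40}}

```text
clock: 25.85
position: [0.5801, -0.0215, 0.0876]
ee_rot: [0.876, 0.482, 0.003, 0.002]
ft_force: [-0.8, 0.3, -0.0]
grip_width: 0.245
```

Emit:
{"op": "jog_arm", "data": {"translation": [[-5,3,0],[-11,6,0],[-16,11,0],[-20,16,0],[-24,21,0],[-27,27,0],[-30,33,0],[-32,39,0],[-34,45,0],[-35,52,0],[-35,52,0]], "turn": [-5,-9,-14,-19,-24,-29,-34,-39,-44,-49,-49]}}

```text
clock: 26.77
position: [0.5446, 0.03, 0.0877]
ee_rot: [0.997, 0.073, 0.001, 0.004]
ft_force: [-2.4, -2.0, 0.1]
grip_width: 0.244
```

Emit:
{"op": "jog_arm", "data": {"translation": [[0,6,0],[0,13,0],[0,19,0],[1,26,0],[3,32,0],[5,38,0],[8,44,0],[9,47,0],[9,47,0],[9,47,0]], "turn": [-5,-10,-15,-20,-25,-30,-35,-37,-37,-37]}}

```text
clock: 27.6
position: [0.5535, 0.0768, 0.0877]
ee_rot: [0.969, -0.247, 0.0, 0.004]
ft_force: [-0.4, -2.0, 0.8]
grip_width: 0.243
```

```bash
python3 b.py l2 ring_grip ring_lug; python3 - <<'E'
from h import *
import pickle
np.set_printoptions(precision=4,suppress=True)
c=pickle.load(open('l2.pkl','rb'));s=manip.get_obs()
f=cv2.cvtColor(c['frame'],cv2.COLOR_RGB2HSV)
m=cv2.inRange(f,(100,120,30),(125,255,255));n,lab,st,ce=cv2.connectedComponentsWithStats(m)
for i in range(1,n):
    if st[i,4]>60: print(st[i],ce[i])
print('TCP pix', proj(c,np.r_[s['position'][:2],.115]))
print(s['grip_width']*85.4,[ (k,proj(c,np.array([.6195+.075*np.cos(a),.0405+.075*np.sin(a),.115]))) for k in(1.2,1.3,1.5,1.57) for a in[np.radians(-116.6)-k]])
E
```

```text
27.6 [0.5535 0.0768 0.0877] [ 0.9689 -0.2474  0.0002  0.0041] [-0.4499 -1.9542  0.7973]
ring_grip (array([329.8, 278. ]), 0.77)
ring_lug (array([258.3,  33.2]), 0.66)
[ 306  212   44  102 3734] [327.4205 261.4721]
TCP pix [320.7027 297.7747]
20.67991680605592 [(1.2, array([399.2239, 282.5422])), (1.3, array([380.4331, 288.7692])), (1.5, array([341.935 , 296.0598])), (1.57, array([328.2966, 296.9785]))]
```

The post shows at column 328, which matches 1.57 rad. I press a little further to confirm the stop, then open and rise.

Emit:
{"op": "jog_arm", "data": {"translation": [[1,3,0],[2,5,0],[2,5,0],[2,5,0]], "turn": [0,0,0,0]}}

```text
clock: 28.08
position: [0.5537, 0.0771, 0.0874]
ee_rot: [0.968, -0.249, -0.001, 0.007]
ft_force: [-12.4, -16.9, 12.4]
grip_width: 0.246
```

Emit:
{"op": "jog_arm", "data": {"translation": [[-1,-3,0],[-2,-5,0],[-2,-5,0],[-2,-5,0],[-2,-5,10],[-2,-5,30],[-2,-5,60],[-2,-5,90],[-2,-5,120],[-2,-5,140]], "turn": [0,0,0,0,0,0,0,0,0,0], "grip": 40}}

```text
clock: 28.92
position: [0.5525, 0.073, 0.2315]
ee_rot: [0.969, -0.248, 0.0, 0.006]
ft_force: [0.3, 0.2, -0.8]
grip_width: 0.47
```

Emit:
{"op": "jog_arm", "data": {"translation": [[10,-10,10],[30,-30,30],[60,-40,60],[60,-40,60],[60,-40,60],[60,-40,60]], "turn": [7,14,21,28,33,33]}}

```text
clock: 29.42
position: [0.6129, 0.0334, 0.2924]
ee_rot: [0.999, 0.039, 0.003, 0.006]
ft_force: [0.5, 0.4, -0.7]
grip_width: 0.468
```

```bash
python3 b.py e1 cartridge ring_lug ring_grip dock; python3 - <<'E'
from h import *
import pickle
np.set_printoptions(precision=4,suppress=True)
c=pickle.load(open('e1.pkl','rb'))
hsv=cv2.cvtColor(c['frame'],cv2.COLOR_RGB2HSV)
for nm,lo,hi,z in(('blue',(100,120,30),(125,255,255),.1),('green',(60,80,40),(90,255,255),.06),('orange',(5,150,60),(14,255,255),.06),('brass',(15,120,40),(25,255,200),.068)):
    m=cv2.inRange(hsv,lo,hi);n,lab,st,ce=cv2.connectedComponentsWithStats(m)
    for i in range(1,n):
        if st[i,4]>80: print(nm,st[i],ce[i],atz(c,ce[i],z))
C=np.array([.6195,.0405])
for k in(0,1.3,1.57):
    a=np.radians(-116.6)-k;print('lever pix at',k,proj(c,np.r_[C+.075*np.array([np.cos(a),np.sin(a)]),.115]))
for k in(0,1.57):
  for s in(1,-1):
    a=np.radians(108.4)-k;print('lug pix',k,proj(c,np.r_[C+s*.035*np.array([np.cos(a),np.sin(a)]),.078]))
q=shot('side');t=shot('top')
for l in('hook_seat','cap_eye','cartridge','ring_grip','ring_lug','gel','driver','goggles'):
    u,v=pix(q,l),pix(t,l);print(l,u,v,tri([(q,u[0]),(t,v[0])])if u[1]>.3 and v[1]>.3 else '')
E
```

```text
29.4167 [0.6129 0.0334 0.2924] [0.9992 0.0391 0.0027 0.0057] [ 0.5176  0.4396 -0.6529]
cartridge (array([310.9, 164.4]), 0.61)
ring_lug (array([303.5, 138.1]), 0.81)
ring_grip (array([275.7, 233.6]), 0.56)
dock (None, 0)
blue [267 206  28  39 606] [278.6914 225.198 ] [0.5616 0.0709 0.1   ]
orange [358 189  24  22 414] [369.6135 199.4734] [ 0.586  -0.0273  0.06  ]
brass [239 116  25   8 155] [250.6645 119.7935] [0.6644 0.1082 0.068 ]
brass [ 294  257   26   68 1107] [306.2466 289.8338] [0.4705 0.0373 0.068 ]
lever pix at 0 [376.9906 213.9563]
lever pix at 1.3 [292.1871 245.9382]
lever pix at 1.57 [273.498  238.6228]
lug pix 0 [280.2756 176.6465]
lug pix 0 [344.387  160.7582]
lug pix 1.57 [303.7099 136.1527]
lug pix 1.57 [320.1988 199.7191]
hook_seat (array([328.9, 303.5]), 0.84) (None, 0) 
cap_eye (None, 0) (array([200.6, 213.3]), 0.83) 
cartridge (array([314.4, 225.9]), 0.93) (None, 0) 
ring_grip (array([340.5, 227.9]), 0.82) (None, 0) 
ring_lug (array([297.8, 223.2]), 0.8) (None, 0) 
gel (array([227.8, 270.5]), 0.68) (array([452.1, 208.4]), 0.51) (array([ 0.8361, -0.325 , -0.4705]), [0.21730925427652634, 0.21730925427652634])
driver (array([408.6, 262.8]), 0.59) (None, 0) 
goggles (array([285.1, 184.5]), 0.62) (array([399.2, 139.9]), 0.8) (array([ 0.7618, -0.1834, -0.0037]), [0.00383506267220754, 0.003835062672207561])
```

After release, the lug pixel (303.5,138) fits the locked prediction (303.7,136) and the lever is over the green spot. The cap is on the hook and the bystanders are unmoved, so I hand in.

```bash
python3 -c "
from workcell import manip
print(manip.hand_in())"
```

```text
the job is handed in; nothing more can be done
None
```

The job is done and handed in at about 29.5 s, with the gripper clear of everything. The cap hangs by its eye on the hook. The cartridge sits fully home with its ears on the dark marks, and the ring is turned to the locked stop.

**What the last checks showed**
- **Cap and hook:** the hook's position in the side view was steady to within the detector's noise before I touched the cartridge. It had not moved at the end.
- **Cartridge:** the arm stopped at the expected home height (0.0897 m against 0.0898 m) and met firm resistance there. The picture taken after release showed the ears in line with the marks.
- **Ring:** the lever met a hard stop at the end of its travel. After I let go, both the lever and a lug were within about 2 to 5 pixels of where the locked position should put them. My picture allowance was used up by then, so I confirmed this from the networks and colour detection, not by eye.
- **Bystanders:** the screwdriver, goggles and bottle were within a few pixels of their starting places in the side view.

**What failed or disagreed**
- The top camera missed several things because the arm was in its way. It reported the bottle at the cartridge stand, a false detection I discarded. That left the screwdriver and bottle confirmed by the side view only.
- The wrist camera was about 2 mm off sideways, so I placed the cartridge by its offset from the port as seen in the same picture.

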